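Back up a straightedge with an indexed stop

ROBOT

A 7-joint arm with a two-finger parallel gripper is mounted at the origin on the work surface. World frame = base frame: x ahead of the robot, y to its left, z up, the work surface at z = 0. Lengths are in m, angles in rad, forces in N, time in s.
With the tool pointing down it reaches from about 0.4 to 0.85 m from the base axis. Payload 4.5 kg.
Tool frame: the origin (TCP) lies where the fingers leave the gripper's body, on its centre line; the fingertips stand 64 mm ahead of it and the grasp point (between the pads) lies 45 mm ahead of it; z points along the fingers, y is the line along which they close (so a half turn about z gives the same grasp; the last joint's range is limited). The gripper opens to 88 mm and grips with 3 to 60 N. Pads are 18 mm wide; open, the fingers measure 123 mm over their backs; the gripper's body (75 mm by 187 mm) begins 45 mm behind the grasp point.
Start: joints at [0.034, 0.689, -0.195, 1.565, 0.157, 0.902, -0.215], TCP at [0.625, 0, 0.303] pointing down, gripper open.
Joint ranges: [-3.01, 3.01], [-0.46, 2.08], [-1.47, 1.51], [0.13, 2.56], [-1, 4.14], [0.04, 2.09], [-2.66, 2.66]. Speed limits (rad/s): [2.57, 2.57, 3.14, 3.14, 3.14, 3.14, 3.14].

INTERFACE

Orientations are given as a unit quaternion [x, y, z, w].
In Python, from plant import r gives the robot as it stands.
- The arm moves only by the tool play_rows, never from a script. Its arguments are lists of equal length, an entry for each row: "translation": the shift along the tool's x, y, z in m, a list of three; "delta_rot": the turn, a rotation vector about the tool's x, y, z in degrees, a list of three; "grip": the opening, from -1 (shut) to 1 (fully open). In form: {"translation": [[x, y, z], ...], "delta_rot": [[rx, ry, rz], ...], "grip": [grip, ...]}. A call has 1 to 20 rows; each row shifts and turns the commanded pose from where the row before left it, along the tool's axes as they then stand; what a row does not reach is not made up. A row lasts 1/8 s, in which the tool goes at most 62.5 mm and 10.7 degrees, less where a joint would pass 70% of its speed; a pose out of reach is approached as far as the arm can. A call with a gripper value outside its range is refused whole. The fingers move at their own pace and stop on an object; "squeeze" is the grip in N (left out, the last holds). Time passes only in rows, so rows that do not move let the fingers close. It gives the time, the measured TCP pose, the force, the opening and the grip force at its end, in the units of the state.
- r.get_state(): the state, without advancing time (a new reading comes with each control period).
- r.snapshot(name): name is "scene" or "side" or "wrist"; returns the picture (400x640x3 uint8, blue, green, red); there is no depth.
- r.get_calibration(name): a dict with "intrinsics" (3x3 intrinsics, pixels), "eye" and "rotation" of the camera in the world. Camera axes: x right, y up, looking along -z (the intrinsics and any distortion apply to the point x, -y, -z); pixel columns grow to the right and rows downward; lengths in m; the calibration is good to about 2 mm. A picture is of the moment at which its call begins: read the wrist's pose just before it. get_calibration takes no time and is no camera call; for the wrist camera it gives the pose at the moment of the call.
- r.finish_job(): hands the job in; it is judged then, once.
Trained networks look in the newest picture that a camera, given by its name, has taken for a name from the list of things; names that differ only in an ending like _2 or _b are one class to them, and where a whole thing is asked for, a point or a joint stands for the part that bears it (a point fixed in the world has none). Each returns a list of dicts, best first, with "confidence" (0 to 1); they miss things now and then, are a little off and sometimes report something else, mostly with a low value. They report only what shows in the picture. A call takes as long as a camera call. They do not tell look-alikes from the thing itself.
- r.look_for(camera, target): "point" ([x, y, z] in m, in world coordinates, good to about 4 mm: the middle of the surface that is visible of it).
- r.silhouettes(camera, target): "pixels" (400x640 bool, what is visible of it).
The state is a dict: "clock": time; "q": joint angles; "qd": joint speeds; "joint_torque": joint torques, N m; "tool_pos": TCP position; "eef_rot": TCP orientation; "contact_force": force on the tool from outside, world axes, zero at the start; "moment": the same for the moment, N m; "opening": opening from 0.0 (shut) to 1.0 (fully open); "finger_force": force on a finger pad.
Only numpy, scipy, OpenCV 4.12 (cv2) and the standard library are available. Lean on these libraries where they do the work, as an engineer would, in place of code of your own. Each camera call takes 0.05 s, during which the arm holds its last target. There are 200 camera calls.

TASK

Lay the ribbed straightedge flat on the fixture's base plate, flush along the straight edge of the clamped plate that faces the stop and centred on it, and let go of it. Then pull up the black knob of the stop's lock plunger, slide the stop one hole towards the straightedge and let the pin go fully down into that hole, so that the stop's pad stands just behind the straightedge. Finish still gripping the knob with the pin fully down, the straightedge still flush, and the other loose things left where they were.

Things in the scene. Friction and masses are not known exactly. Their poses are not given: they have to be found in the camera images.
- straightedge: Loose steel straightedge, 0.5 to 0.75 kg: blade 180 x 30 x 8 (x, y, z) with an upright rib on its middle, 140 long, 10 thick (y), 8 to 44 above the underside; symmetric, either long edge may be used. Origin: centre of the underside; x along its length, z up. Starts flat on the bench left or right of the fixture. Grip the rib from above.
- fixture: Fixed base plate 200 x 320 x 8, place and yaw vary; origin: centre of its underside, on the bench; axes as plate_edge. The clamped plate (180 x 80 x 12) lies on its +y end, top 20 above the bench; two clamp straps with bolts, to 47 above the bench, stand at x = +-76, y = 118 to 163. The stop on its perforated bar is on the -y half.
- plate_edge (a point): Middle of the clamped plate's straight 180 edge, at the height of the base plate's top (8 above the bench); in fixture 0, 80, 8. x runs along the edge, +y into the plate, the stop lies to -y, z up. The straightedge is flush when its origin is at y = -15, z = 0 and its x is along this x, either way round; centred when its origin is near x = 0.
- knob: Black round knob, diameter 26, height 24, on the stop's lock plunger; origin: centre of its underside, 66 above the bench with the pin down; at the start x = 0, y = -125 from plate_edge; axes as plate_edge. Below it a stem of diameter 10, then a housing of diameter 20 whose top is 54 above the bench. Grip it from above.
- pad (a point): Middle of the face of the stop's pad (60 wide, top 41 above the bench), on the front of the sliding sleeve, facing the clamped plate's edge; axes as plate_edge. At the start 64 from that edge; one hole nearer 34, so 4 clear of a flush straightedge.
- slide (a joint): Position of the stop's sleeve on its bar, m: about 0 at the start (pin in a hole), growing towards the clamped plate; knob and pad move with it along plate_edge's y. Holes every 0.030: the next hole is at 0.030. The round-tipped pin has 1.5 mm of play each way; friction 1.5 N. Locked while the pin is in a hole.
- plunger (a joint): Height of the lock plunger, m: 0 with the pin fully down in a hole, 0.0115 with its tip on top of the bar, 0.018 fully up. A spring pulls it down with 4 N at 0, 8 N fully up.
- offcut: offcut of steel angle, 150 long, legs 32, lying beside the fixture (bystander)
- punch: square steel centre punch, 105 long, lying on the clamped plate (bystander)
- hammer: hammer at the left (bystander)
- wrench: wrench at the far side (bystander)
- tin: bare metal can, diameter 70, height 100 (bystander)
- mug: steel mug, diameter 80, height 90 (bystander)
- brush: hand brush at the right (bystander)
Things that resemble listed ones, but are neither listed nor needed, are in the scene too. What is shaped like the straightedge but pink, turquoise or yellow is not meant.

How it is judged:
By the outcome, as a careful person would: the job done as asked, in the order asked, and still so for the second after the job is handed in, while the arm keeps its last pose, push and grip.
It also fails if it takes over 58 s, if anything falls off the work surface, if the arm or the gripper's body presses on something with over 40 N, if the wrist force passes 120 N, or if a joint passes its speed limit or range.

## Working session

There is one attempt and no reset: what is moved stays moved. The work goes in short steps, Python scripts to look and compute and a tool call to move; the robot and the scene stay as the last step left them, time stands still between calls to the robot, and variables do not carry over. Pictures are saved under pics/ and viewed, at most 10 in all, crops included, and the job is handed in when it is done.

Besides the shell and the picture viewer there is one more tool, called as a command line: name --argument value ..., lists and objects as JSON in quotes. play_rows: Moves the arm, as the interface text tells. Its arguments: {"type":"object","properties":{"translation":{"type":"array","items":{"type":"array","items":{"type":"number"}}},"delta_rot":{"type":"array","items":{"type":"array","items":{"type":"number"}}},"grip":{"type":"array","items":{"type":"number"}},"squeeze":{"type":"number"}},"required":["translation","delta_rot","grip"]}

```bash
mkdir -p pics
python3 - <<'E'
from plant import r
import cv2,numpy as np
s=r.get_state();print({k:np.round(v,3).tolist() for k,v in s.items()})
for c in("scene","side"):
    im=r.snapshot(c);cv2.imwrite(f"pics/{c}0.png",im)
    k=r.get_calibration(c);print(c,k)
    for t in("straightedge","fixture","knob","pad","offcut","punch"):
        print(t,[(np.round(d["point"],3).tolist(),round(d["confidence"],2)) for d in r.look_for(c,t)])
E
```

```text
{'clock': 0.0, 'q': [0.034, 0.69, -0.195, 1.566, 0.157, 0.902, -0.215], 'qd': [0.001, 0.002, -0.001, -0.002, -0.002, 0.002, 0.0], 'joint_torque': [0.0, -52.757, -1.267, -15.343, -0.053, 0.007, 0.0], 'tool_pos': [0.624, -0.0, 0.302], 'eef_rot': [0.707, 0.707, -0.001, -0.001], 'contact_force': [-0.035, 0.006, -0.237], 'moment': [0.031, 0.006, 0.073], 'finger_force': 0.0, 'opening': 0.999}
scene {'intrinsics': array([[448.04614795,   0.        , 320.50231413],
       [  0.        , 448.04614795, 203.10317351],
       [  0.        ,   0.        ,   1.        ]]), 'eye': array([1.07485967, 0.834052  , 1.00841546]), 'rotation': array([0.12296891, 0.3839222 , 0.87705132, 0.26127258])}
straightedge [([0.186, 0.332, 0.017], 0.9), ([0.319, 0.158, 0.019], 0.8), ([0.479, 0.318, 0.018], 0.78), ([0.807, 0.185, 0.018], 0.66)]
fixture [([0.58, 0.016, 0.007], 0.66)]
knob [([0.567, -0.041, 0.081], 0.39)]
pad [([0.571, -0.022, 0.041], 0.59)]
offcut [([0.454, -0.329, 0.003], 0.7)]
punch [([0.565, 0.139, 0.024], 0.53)]
side {'intrinsics': array([[377.28629033,   0.        , 311.85720902],
       [  0.        , 377.28629033, 198.34052693],
       [  0.        ,   0.        ,   1.        ]]), 'eye': array([0.1415354 , 0.86796708, 1.05381438]), 'rotation': array([-0.06294562,  0.36774854,  0.91077619, -0.17687735])}
straightedge [([0.794, 0.18, 0.016], 0.91), ([0.177, 0.34, 0.007], 0.85), ([0.461, 0.314, 0.012], 0.66), ([0.313, 0.177, 0.007], 0.66)]
fixture []
knob [([0.563, -0.033, 0.087], 0.56)]
pad [([0.558, -0.018, 0.04], 0.88)]
offcut [([0.487, -0.335, 0.002], 0.64)]
punch [([0.681, 0.374, 0.087], 0.57), ([0.559, 0.144, 0.027], 0.45)]
```

View pics/scene0.png

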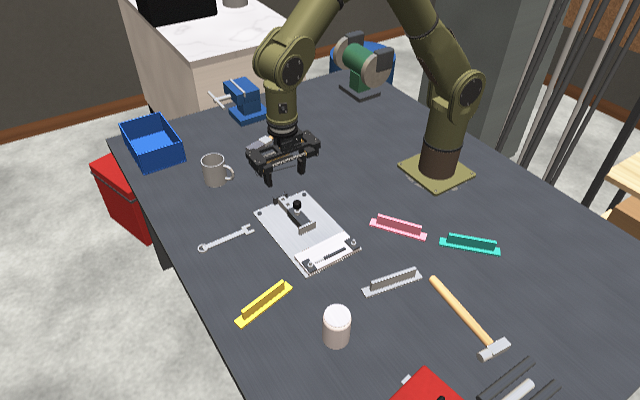

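View pics/side0.png

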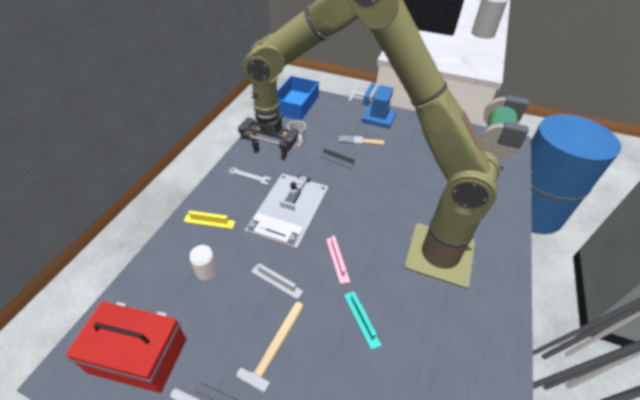

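The pictures show four straightedge-like things. In the scene view they are grey steel at (392,281), pink at (398,227), turquoise at (470,243) and yellow at (264,303). I choose the grey one, with a rib, at about world (0.47, 0.316). The fixture is at (305,232), its knob at (297,204) and its clamped plate at (330,255). The punch and straps are on that plate.

Next I move the wrist camera between them for closer views.

play_rows --translation '[[0.04,-0.02,-0.02],[0.05,-0.02,-0.02],[0.05,-0.02,-0.02],[0.03,-0.02,-0.02],[0,0,0],[0,0,0]]' --delta_rot '[[0,0,0],[0,0,0],[0,0,0],[0,0,0],[0,0,0],[0,0,0]]' --grip '[1,1,1,1,1,1]'

```text
clock: 1.45
tool_pos: [0.5453, 0.1689, 0.3825]
eef_rot: [0.707, 0.707, -0.0, 0.001]
contact_force: [-0.7, -1.2, -0.3]
opening: 0.998
finger_force: 0.0
```

```bash
cat > h.py <<'E'
from plant import r
import cv2,numpy as np
from scipy.spatial.transform import Rotation as R
def cam(c):
    k=r.get_calibration(c);K=np.array(k["intrinsics"]);rot=np.array(k["rotation"])
    M=R.from_quat(rot).as_matrix() if rot.size==4 else rot
    return K,np.array(k["eye"]),M,k
def proj(cm,P):
    K,e,M,_=cm;p=(np.atleast_2d(P)-e)@M*[1,-1,-1];q=p@K.T;return q[:,:2]/q[:,2:]
def ray(cm,uv):
    K,e,M,_=cm;uv=np.atleast_2d(uv);d=np.c_[uv,np.ones(len(uv))]@np.linalg.inv(K).T*[1,-1,-1];return e,d@M.T
def onz(cm,uv,z):
    e,d=ray(cm,uv);return e+d*((z-e[2])/d[:,2:])
E
python3 - <<'E'
from h import *
print(np.round(r.get_state()["tool_pos"],4),r.get_state()["eef_rot"])
cm=cam("wrist");im=r.snapshot("wrist");cv2.imwrite("pics/w1.png",im);np.savez("w1.npz",K=cm[0],e=cm[1],M=cm[2]);print(cm[3])
for t in("straightedge","fixture","knob","pad","punch"):
    print(t,[(np.round(d["point"],3).tolist(),round(d["confidence"],2),proj(cm,d["point"]).round().tolist()) for d in r.look_for("wrist",t)])
E
```

```text
[0.5453 0.1689 0.3825] [ 7.07480253e-01  7.06732822e-01 -3.87544416e-04  5.09524508e-04]
{'intrinsics': array([[351.25841607,   0.        , 319.13192763],
       [  0.        , 351.25841607, 195.51038499],
       [  0.        ,   0.        ,   1.        ]]), 'eye': array([0.54649438, 0.24780571, 0.46515777]), 'rotation': array([-1.54121308e-01, -1.63654460e-04, -1.83168985e-04,  9.88051903e-01])}
straightedge [([0.226, 0.296, 0.008], 0.78, [[51.0, 41.0]]), ([0.796, 0.176, 0.014], 0.76, [[513.0, 141.0]]), ([0.471, 0.301, 0.007], 0.62, [[256.0, 36.0]])]
fixture [([0.56, 0.046, 0.005], 0.75, [[329.0, 232.0]]), ([0.471, 0.304, 0.007], 0.6, [[256.0, 33.0]])]
knob [([0.564, -0.032, 0.08], 0.46, [[333.0, 312.0]])]
pad []
punch [([0.559, 0.146, 0.026], 0.89, [[329.0, 167.0]])]
```

View pics/w1.png

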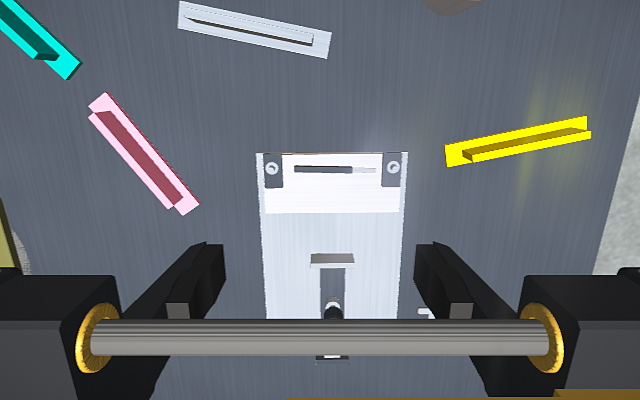

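The wrist view shows the grey straightedge at (255,30). Its corners are about (180,1), (331,33), (328,59) and (178,27). The clamped plate's edge runs along row 213 from (262,213) to (399,212), and the stop is below it: pad (332,260), knob (333,312). I now measure these more finely and make one close crop of the chosen straightedge.

Run:
```python
from h import *
im=cv2.imread("pics/w1.png");z=np.load("w1.npz");cm=(z["K"],z["e"],z["M"],0)
def rect(mask,zz):
    c=max(cv2.findContours(mask.astype(np.uint8),0,cv2.CHAIN_APPROX_NONE)[0],key=cv2.contourArea)[:,0]
    P=onz(cm,c,zz)[:,:2]*1000;return cv2.minAreaRect(P.astype(np.float32))
for d in r.silhouettes("wrist","straightedge"):
    m=d["pixels"];ys,xs=np.nonzero(m);print(xs.mean().round(),ys.mean().round(),m.sum(),rect(m,.008))
g=cv2.cvtColor(im,6)
# plate edge: step along columns
for u in(270,285,300,360,375,390): print(u,g[204:222,u].tolist())
for v in(180,200,230): print(v,g[v,250:270].tolist(),g[v,396:416].tolist())
a=cv2.resize(im[0:75,165:345],None,fx=4,fy=4,interpolation=3);b=cv2.resize(im[140:320,240:430],None,fx=3,fy=3,interpolation=3)[:,:]
cv2.imwrite("pics/c1.png",a)
cv2.imwrite("pics/c2.png",b)
```

```text
141.0 154.0 4331 ((315.2210998535156, 153.38601684570312), (45.08673095703125, 180.4263153076172), 34.662593841552734)
254.0 30.0 4258 ((470.61328125, 307.7938232421875), (31.85222816467285, 179.2755889892578), 78.77360534667969)
36.0 39.0 2821 ((207.9580841064453, 296.6849365234375), (41.514278411865234, 105.86149597167969), 42.777000427246094)
517.0 141.0 3504 ((803.6016845703125, 175.3909912109375), (187.26934814453125, 34.32987594604492), 12.208255767822266)
270 [251, 250, 249, 251, 251, 250, 250, 251, 254, 239, 223, 225, 226, 226, 226, 226, 226, 227]
285 [250, 249, 249, 251, 252, 250, 250, 251, 255, 220, 220, 221, 221, 222, 223, 223, 223, 223]
300 [249, 249, 249, 252, 251, 249, 250, 251, 255, 215, 218, 219, 218, 217, 217, 218, 218, 218]
360 [247, 248, 249, 249, 248, 248, 249, 251, 247, 221, 223, 224, 224, 224, 224, 224, 224, 223]
375 [247, 248, 248, 248, 248, 248, 249, 252, 236, 222, 224, 224, 224, 223, 223, 222, 223, 222]
390 [247, 249, 248, 248, 247, 248, 249, 253, 231, 219, 221, 222, 221, 221, 222, 222, 221, 222]
180 [103, 103, 104, 105, 103, 101, 91, 187, 250, 224, 224, 226, 231, 230, 178, 91, 98, 104, 108, 105] [131, 132, 130, 121, 176, 235, 219, 220, 228, 206, 133, 122, 125, 124, 125, 121, 119, 121, 121, 119]
200 [103, 103, 102, 103, 106, 104, 102, 96, 120, 187, 226, 222, 222, 221, 244, 255, 252, 251, 251, 252] [249, 249, 251, 246, 216, 217, 220, 225, 199, 112, 122, 122, 122, 122, 119, 119, 120, 119, 117, 116]
230 [105, 106, 105, 104, 105, 106, 107, 107, 104, 96, 151, 225, 227, 225, 226, 228, 225, 225, 223, 224] [221, 220, 217, 218, 219, 226, 205, 106, 118, 120, 119, 118, 117, 117, 118, 116, 116, 116, 115, 113]
```

View pics/c1.png

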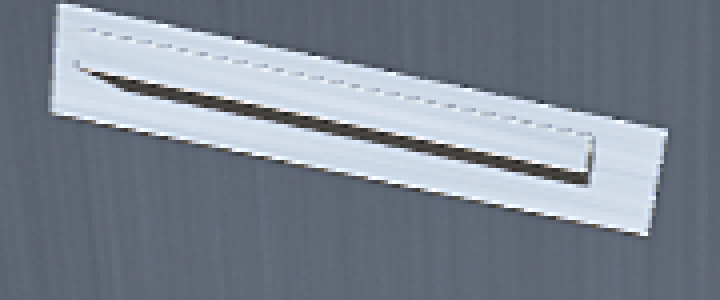

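View pics/c2.png

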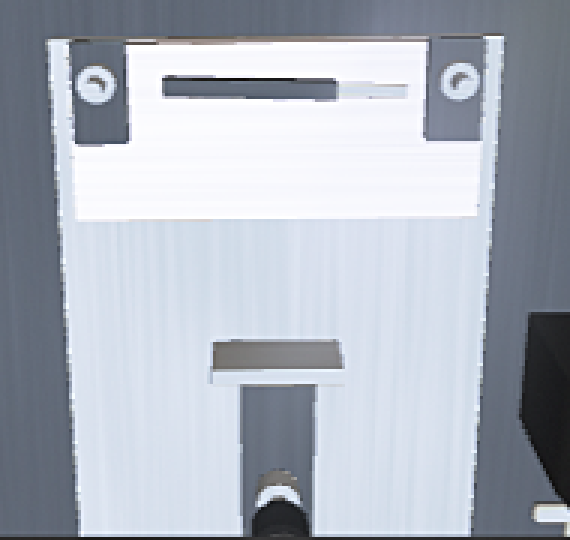

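The crop confirms it: plain grey steel, with the rib on top. Both of its long edges and the clamped plate's front edge are clear. I now work out the plate edge and fixture frame, with the scene camera as a check.

```bash
cat >> h.py <<'E'
def edgefit(g,cols,v0,v1,sub=True):
    "strongest bright->dark step down each column, subpixel"
    out=[]
    for u in cols:
        d=-np.diff(g[v0:v1,u].astype(float));i=d.argmax();w=d[max(i-1,0):i+2].clip(0)
        out.append((u,v0+(np.arange(max(i-1,0),max(i-1,0)+len(w))*w).sum()/w.sum()+.5))
    return np.array(out)
def line(P):
    vx,vy,x,y=cv2.fitLine(P[:,:2].astype(np.float32),cv2.DIST_HUBER,0,1e-4,1e-4).ravel()
    if vx<0:vx,vy=-vx,-vy
    return np.degrees(np.arctan2(vy,vx)),x,y
E
python3 - <<'E'
from h import *
im=cv2.imread("pics/w1.png");z=np.load("w1.npz");cm=(z["K"],z["e"],z["M"],0);g=cv2.cvtColor(im,6)
E=edgefit(g,range(268,396,2),206,219);a,x,y=line(onz(cm,E,.020));print("edge",a,x,y)
# left/right sides of base (z=.008 top) via rows
for nm,rng in(("L",(245,275)),("R",(396,420))):
    P=[]
    for v in range(215,236):
        d=np.abs(np.diff(g[v,rng[0]:rng[1]].astype(float)));P.append((rng[0]+d.argmax()+.5,v))
    W=onz(cm,P,.008);print(nm,W[[0,-1],:2].round(4).tolist(),np.median(W[:,0]))
for v in(196,200,204,208):
  d=np.diff(g[v,258:270].astype(float));e=-np.diff(g[v,394:403].astype(float));print(onz(cm,[(258+d.argmax()+.5,v),(394+e.argmax()+.5,v)],.02)[:,:2].round(4).tolist())
E
```

```text
edge 0.5539975 0.5745252 0.08162245
L [[0.4637, 0.0732], [0.4635, 0.0429]] 0.4637441858332191
R [[0.664, 0.0731], [0.6648, 0.0428]] 0.664204730424095
[[0.4659, 0.1048], [0.6536, 0.1047]]
[[0.4656, 0.0992], [0.654, 0.0991]]
[[0.4667, 0.0936], [0.6544, 0.0935]]
[[0.4664, 0.0879], [0.6534, 0.0878]]
```

play_rows --translation '[[0.03,-0.015,0.02],[0,0,0.03],[0,0,0.03],[0,0,0.02],[0,0,0],[0,0,0],[0,0,0],[0,0,0],[0,0,0],[0,0,0]]' --delta_rot '[[0,0,-10],[0,0,-10],[0,0,-10],[0,0,-10],[0,0,-10],[0,0,-10],[0,0,-10],[0,0,-8.8],[0,0,0],[0,0,0]]' --grip '[1,1,1,1,1,1,1,1,1,1]'

```text
clock: 3.05
tool_pos: [0.5301, 0.1998, 0.2827]
eef_rot: [0.099, 0.995, -0.0, 0.0]
contact_force: [0.2, 0.2, 0.0]
opening: 1.004
finger_force: 0.0
```

play_rows --translation '[[0.02,0.024,0.01],[0.02,0.024,0.02],[0.02,0.023,0.02],[0.02,0.023,0.01],[0,0,0],[0,0,0]]' --delta_rot '[[0,0,0],[0,0,0],[0,0,0],[0,0,0],[0,0,0],[0,0,0]]' --grip '[1,1,1,1,1,1]'

```text
clock: 3.8
tool_pos: [0.4706, 0.3069, 0.2229]
eef_rot: [0.098, 0.995, -0.0, 0.001]
contact_force: [0.1, -0.4, 0.1]
opening: 1.002
finger_force: 0.0
```

Run:
```python
from h import *
s=r.get_state();print(np.round(s["tool_pos"],4),np.degrees(2*np.arctan2(s["eef_rot"][1],s["eef_rot"][0])))
cm=cam("wrist");im=r.snapshot("wrist");cv2.imwrite("pics/w2.png",im);np.savez("w2.npz",K=cm[0],e=cm[1],M=cm[2]);print(cm[1])
for d in r.silhouettes("wrist","straightedge"):
    m=d["pixels"];c=max(cv2.findContours(m.astype(np.uint8),0,1)[0],key=cv2.contourArea);print(m.sum(),cv2.boundingRect(c),cv2.approxPolyDP(c,4,True)[:,0].tolist())
d=r.look_for("wrist","straightedge");print(d[:2])
th=np.radians(-11.2);ex=np.array([np.cos(th),np.sin(th),0]);ey=np.array([-ex[1],ex[0],0]);o=np.array([.4706,.3078,0])
for z in(0,.008):print(z,proj(cm,[o+a*ex+b*ey+[0,0,z] for a,b in((-.09,-.015),(-.09,.015),(.09,.015),(.09,-.015))]).round(1).tolist())
print("rib",proj(cm,[o+a*ex+b*ey+[0,0,.044] for a,b in((-.07,-.005),(-.07,.005),(.07,.005),(.07,-.005))]).round(1).tolist())
```

```text
[0.4706 0.3069 0.2229] 168.70146687664513
[0.39423869 0.32234512 0.30559547]
6935 (301, 66, 39, 202) [[303, 66], [305, 261], [308, 267], [333, 267], [338, 70]]
8640 (0, 0, 139, 124) [[138, 0], [56, 0], [0, 82], [0, 93], [41, 122], [50, 121]]
[{'point': [0.3358, 0.1425, 0.0208], 'confidence': 0.94}, {'point': [0.4539, 0.3087, 0.0064], 'confidence': 0.79}]
0 [[301.6, 67.2], [338.2, 67.2], [335.4, 263.7], [304.6, 263.8]]
0.008 [[301.1, 66.8], [338.8, 66.8], [335.7, 267.9], [304.2, 267.9]]
rib [[313.0, 94.3], [327.0, 94.3], [326.0, 268.2], [314.1, 268.2]]
```

View pics/w2.png

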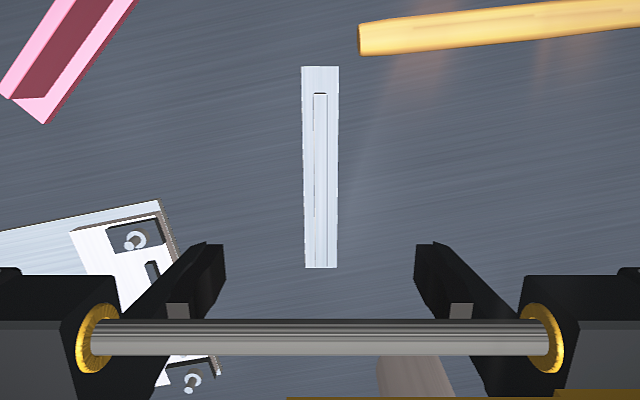

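The close view shows the grey straightedge upright in the picture, blade corners (302,66) to (338,268) and rib starting at row 94. All of that matches the pose predicted from the first view to within 1 px, so position and height agree. I go down and grip.

play_rows --translation '[[0,0,0.03],[0,0,0.03],[0,0,0.03],[0,0,0.025],[0,0,0.015],[0,0,0.008],[0,0,0],[0,0,0],[0,0,0],[0,0,0],[0,0,0],[0,0,0]]' --delta_rot '[[0,0,0],[0,0,0],[0,0,0],[0,0,0],[0,0,0],[0,0,0],[0,0,0],[0,0,0],[0,0,0],[0,0,0],[0,0,0],[0,0,0]]' --grip '[1,0.5,0.2,0,0,0,-0.5,-1,-1,-1,-1,-1]' --squeeze 40

```text
clock: 5.45
tool_pos: [0.47, 0.3078, 0.0852]
eef_rot: [0.098, 0.995, 0.0, 0.0]
contact_force: [0.3, -0.5, 6.1]
opening: 0.111
finger_force: 40.0
```

play_rows --translation '[[0,0,-0.02],[0,0,-0.03],[0,0,-0.04],[0,0,-0.045],[-0.02,-0.04,0],[-0.02,-0.05,0],[-0.02,-0.05,0],[-0.02,-0.05,0],[-0.014,-0.05,0],[0,-0.038,0],[0,0,0],[0,0,0],[0,0,0]]' --delta_rot '[[0,0,0],[0,0,0],[0,0,-5.5],[0,0,-6.3],[0,0,0],[0,0,0],[0,0,0],[0,0,0],[0,0,0],[0,0,0],[0,0,0],[0,0,0],[0,0,0]]' --grip '[-1,-1,-1,-1,-1,-1,-1,-1,-1,-1,-1,-1,-1]'

```text
clock: 7.08
tool_pos: [0.5664, 0.0324, 0.2196]
eef_rot: [-0.006, 1.0, 0.001, -0.0]
contact_force: [0.3, 0.1, -4.8]
opening: 0.111
finger_force: 40.0
```

Run:
```python
from h import *
s=r.get_state();print(np.round(s["tool_pos"],4),np.degrees(2*np.arctan2(s["eef_rot"][1],s["eef_rot"][0])),s["contact_force"])
cm=cam("wrist");im=r.snapshot("wrist");cv2.imwrite("pics/w3.png",im);np.savez("w3.npz",K=cm[0],e=cm[1],M=cm[2]);print(cm[1])
# predicted edge, plate corners
print(proj(cm,[(.564-.09,.0807,.02),(.564+.09,.0825,.02),(.474,.0807,.008),(.654,.0825,.008)]).round(1).tolist())
```

```text
[0.5664 0.0324 0.2196] 180.74184258742872 [ 0.25410145  0.10438032 -4.77022399]
[0.48865071 0.03121521 0.30233527]
[[384.4, 64.1], [372.5, 275.1], [381.6, 64.9], [370.6, 268.5]]
```

View pics/w3.png

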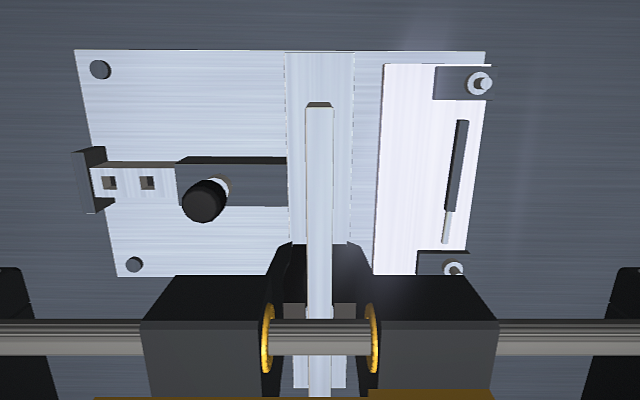

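The view shows the held straightedge vertical at columns 285–355. The plate edge runs from about (384,64) to (373,275), as predicted, the knob is at (203,200), and free bar holes show at (110,183) and (148,183). I now fit the plate edge and the held blade's edges to get the remaining corrections.

Run:
```python
from h import *
im=cv2.imread("pics/w3.png");z=np.load("w3.npz");cm=(z["K"],z["e"],z["M"],0);g=cv2.cvtColor(im,6)
for v in(80,120,160,200,230): print(v,g[v,370:392].tolist(),g[v,278:292].tolist(),g[v,346:360].tolist())
def fit(u0,u1,z,vs,sign):
    P=[]
    for v in vs:
        d=sign*np.diff(cv2.GaussianBlur(g,(3,3),0)[v,u0:u1].astype(float));i=d.argmax();P.append((u0+i+.5,v))
    W=onz(cm,P,z);return [round(float(t),4) for t in line(W)],np.array(P)[[0,-1]].tolist()
for s in(1,-1):
    print(s,"edge top",fit(368,392,.02,range(75,235,2),s),"edge foot",fit(368,392,.008,range(75,235,2),s))
    for zz in (.1426,): print("bladeL",fit(280,290,zz,range(60,235,2),s),"bladeR",fit(347,359,zz,range(60,235,2),s))
    print("ribL",fit(300,311,.1786,range(110,240,2),s),"ribR",fit(326,338,.1786,range(110,240,2),s))
```

```text
80 [195, 195, 195, 194, 195, 195, 194, 195, 195, 198, 204, 176, 83, 134, 230, 249, 239, 237, 237, 237, 236, 236] [197, 197, 196, 197, 196, 197, 195, 201, 209, 200, 197, 196, 196, 201] [202, 201, 202, 203, 206, 209, 212, 188, 162, 198, 196, 195, 194, 195]
120 [199, 200, 200, 201, 200, 201, 202, 205, 201, 165, 114, 195, 253, 243, 240, 239, 239, 238, 238, 239, 240, 241] [208, 207, 208, 208, 208, 207, 207, 202, 200, 210, 200, 195, 196, 197] [203, 204, 205, 208, 212, 212, 206, 198, 197, 197, 197, 197, 197, 197]
160 [207, 206, 207, 207, 208, 211, 198, 150, 111, 187, 251, 242, 240, 240, 239, 237, 237, 239, 240, 240, 239, 237] [40, 40, 38, 40, 39, 40, 37, 25, 101, 191, 218, 202, 195, 195] [204, 206, 207, 210, 213, 188, 167, 208, 204, 204, 204, 204, 204, 204]
200 [204, 205, 205, 209, 190, 130, 122, 203, 251, 242, 240, 239, 238, 237, 238, 239, 239, 238, 237, 236, 237, 236] [95, 94, 94, 94, 95, 94, 95, 94, 91, 87, 156, 219, 203, 196] [204, 205, 207, 207, 206, 205, 204, 203, 203, 203, 203, 203, 203, 204]
230 [208, 211, 206, 164, 92, 181, 252, 243, 240, 239, 238, 237, 238, 239, 239, 239, 239, 238
[... 275 characters left out ...]
83.5, 75.0], [374.5, 233.0]])
bladeL ([0.5032, 0.5213, 0.017], [[284.5, 60.0], [285.5, 234.0]]) bladeR ([1.7577, 0.5155, 0.0458], [[352.5, 60.0], [350.5, 234.0]])
ribL ([1.0523, 0.5173, 0.0272], [[306.5, 110.0], [307.5, 238.0]]) ribR ([0.8123, 0.523, 0.037], [[334.5, 110.0], [332.5, 238.0]])
-1 edge top ([0.4795, 0.5441, 0.0794], [[381.5, 75.0], [372.5, 233.0]]) edge foot ([0.4795, 0.5465, 0.0815], [[381.5, 75.0], [372.5, 233.0]])
bladeL ([-1.6995, 0.5059, 0.0168], [[286.5, 60.0], [287.5, 234.0]]) bladeR ([0.5921, 0.5242, 0.0466], [[354.5, 60.0], [348.5, 234.0]])
ribL ([0.729, 0.5204, 0.0264], [[303.5, 110.0], [305.5, 238.0]]) ribR ([0.7078, 0.5214, 0.0363], [[332.5, 110.0], [330.5, 238.0]])
```

play_rows --translation '[[0.002,0.012,0.01],[0,0.013,0.03],[0,0,0.03],[0,0,0.025],[0,0,0.015],[0,0,0.008],[0,0,0.003],[0,0,0],[0,0,0]]' --delta_rot '[[0,0,0.15],[0,0,0],[0,0,0],[0,0,0],[0,0,0],[0,0,0],[0,0,0],[0,0,0],[0,0,0]]' --grip '[-1,-1,-1,-1,-1,-1,-1,-1,-1]'

```text
clock: 8.25
tool_pos: [0.5649, 0.0558, 0.0994]
eef_rot: [-0.004, 1.0, 0.0, 0.001]
contact_force: [-0.3, -0.5, -5.2]
opening: 0.11
finger_force: 40.0
```

play_rows --translation '[[0,0,0.003],[0,0,0.002],[0,0,0.001],[0,0,0],[0,0,0]]' --delta_rot '[[0,0,0],[0,0,0],[0,0,0],[0,0,0],[0,0,0]]' --grip '[-1,-1,-1,-1,-1]'

```text
clock: 8.88
tool_pos: [0.5644, 0.0557, 0.0932]
eef_rot: [-0.004, 1.0, -0.0, 0.0]
contact_force: [-2.4, -1.2, 3.9]
opening: 0.104
finger_force: 40.0
```

play_rows --translation '[[0,0.002,-0.0005],[0,0.003,0],[0,0.003,0],[0,0.001,0],[0,0,0]]' --delta_rot '[[0,0,0],[0,0,0],[0,0,0],[0,0,0],[0,0,0]]' --grip '[-1,-1,-1,-1,-1]'

```text
clock: 9.5
tool_pos: [0.5648, 0.0653, 0.0932]
eef_rot: [-0.004, 1.0, 0.0, 0.0]
contact_force: [0.5, -2.2, -0.2]
opening: 0.112
finger_force: 40.0
```

play_rows --translation '[[0,0.001,0],[0,0.001,0],[0,0,0],[0,0,0]]' --delta_rot '[[0,0,0],[0,0,0],[0,0,0],[0,0,0]]' --grip '[-1,-1,-1,-1]'

```text
clock: 10.0
tool_pos: [0.5645, 0.0665, 0.0932]
eef_rot: [-0.004, 1.0, -0.0, 0.0]
contact_force: [2.2, -3.9, 0.9]
opening: 0.107
finger_force: 40.0
```

play_rows --translation '[[0,0.001,0],[0,0.001,0],[0,0,0],[0,0,0]]' --delta_rot '[[0,0,0],[0,0,0],[0,0,0],[0,0,0]]' --grip '[-1,-1,-1,-1]' --squeeze 20

```text
clock: 10.5
tool_pos: [0.5645, 0.0668, 0.0933]
eef_rot: [-0.003, 1.0, -0.002, -0.0]
contact_force: [2.0, -7.0, 2.6]
opening: 0.112
finger_force: 20.0
```

play_rows --translation '[[0,0.0015,0],[0,0.0015,0],[0,0,0],[0,0,0]]' --delta_rot '[[0,0,0],[0,0,0],[0,0,0],[0,0,0]]' --grip '[-1,-1,-1,-1]' --squeeze 8

```text
clock: 11.0
tool_pos: [0.5645, 0.0673, 0.0934]
eef_rot: [-0.002, 1.0, -0.004, -0.0]
contact_force: [1.2, -10.2, 5.2]
opening: 0.114
finger_force: 8.0
```

Run:
```python
from h import *
s=r.get_state();print(s["moment"],s["contact_force"],np.degrees(2*np.arctan2(s["eef_rot"][1],s["eef_rot"][0])))
```

```text
[-2.21646645 -0.36965888  0.05371916] [  1.22684231 -10.24288681   5.24031184] 180.28054387664366
```

play_rows --translation '[[0,-0.001,0],[0,-0.002,0],[0,-0.001,0],[0,0,0],[0,0,-0.01],[0,0,-0.03],[0,0,-0.04],[0,0,-0.04],[0,0,0],[0,0,0]]' --delta_rot '[[0,0,0],[0,0,0],[0,0,0],[0,0,0],[0,0,0],[0,0,0],[0,0,0],[0,0,0],[0,0,0],[0,0,0]]' --grip '[-0.7,-0.5,-0.4,-0.4,-0.3,-0.3,-0.3,-0.3,-0.3,-0.3]'

```text
clock: 12.25
tool_pos: [0.5641, 0.0676, 0.2132]
eef_rot: [-0.004, 1.0, -0.0, -0.0]
contact_force: [0.4, -0.1, -0.5]
opening: 0.348
finger_force: 0.0
```

Run:
```python
from h import *
s=r.get_state();print(np.round(s["tool_pos"],4),np.degrees(2*np.arctan2(s["eef_rot"][1],s["eef_rot"][0])))
cm=cam("wrist");im=r.snapshot("wrist");cv2.imwrite("pics/w4.png",im);np.savez("w4.npz",K=cm[0],e=cm[1],M=cm[2])
for d in r.look_for("wrist","knob"):print(d)
for d in r.silhouettes("wrist","knob"):
    m=d["pixels"].astype(np.uint8);c=max(cv2.findContours(m,0,1)[0],key=cv2.contourArea);print("knob sil",d["confidence"],cv2.minEnclosingCircle(c),cv2.boundingRect(c))
print(proj(cm,[(.5645+.09*s,.0817+.09*s*.0096,.008) for s in(-1,1)]).round(1).tolist(),"knob pred",proj(cm,[(.564+.125*.0096,.0817-.125,z) for z in(.066,.09)]).round(1).tolist())
```

```text
[0.5641 0.0676 0.2132] 180.4544435835795
{'point': [0.559, -0.0363, 0.0912], 'confidence': 0.66}
knob sil 0.86 ((148.0, 207.5), 25.831281661987305) (123, 186, 51, 44)
knob sil 0.3 ((412.5, 184.5), 63.94147872924805) (403, 121, 24, 128)
[[337.3, 67.5], [334.4, 274.1]] knob pred [[158.6, 201.8], [141.9, 214.1]]
```

View pics/w4.png

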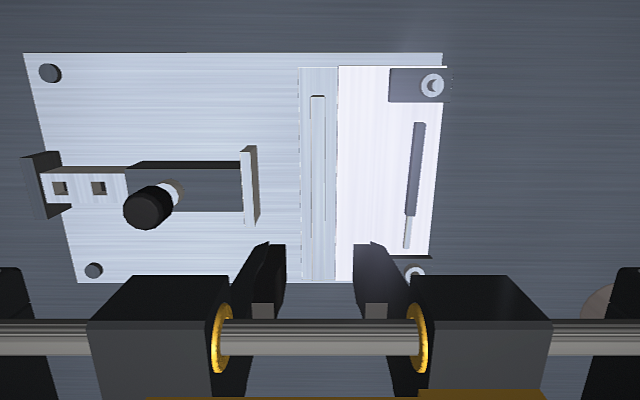

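The straightedge lies flush: its right edge and the plate edge share column 337, and both end at row 67, so it is centred. The knob is at (148,208), against a prediction of (149,209). I check the knob from both wrist views while moving over it.

Run:
```python
from h import *
obs=[]
for n in("w3","w4"):
    im=cv2.imread(f"pics/{n}.png");z=np.load(n+".npz");cm=(z["K"],z["e"],z["M"],0);g=cv2.cvtColor(im,6)
    x0,y0,x1,y1=(170,165,245,235) if n=="w3" else (112,170,188,240)
    m=(g[y0:y1,x0:x1]<75).astype(np.uint8);m=cv2.morphologyEx(m,2,np.ones((7,7)))
    c=max(cv2.findContours(m,0,1)[0],key=cv2.contourArea);b=cv2.boundingRect(c);print(n,b[0]+x0,b[1]+y0,b[2:])
    t=np.linspace(0,6.28,60)
    P=np.concatenate([np.c_[.5652+.013*np.cos(t),-.0433+.013*np.sin(t),t*0+zz] for zz in(.066,.09)])
    q=proj(cm,P);print("pred",q.min(0).round(),np.ptp(q,axis=0).round())
g=cv2.cvtColor(cv2.imread("pics/w4.png"),6)
for v in(75,110,150,190,230,260):print(v,g[v,328:346].tolist())
```

```text
w3 182 180 (44, 43)
pred [180. 178.] [50. 48.]
w4 123 186 (50, 44)
pred [121. 184.] [57. 50.]
75 [203, 201, 204, 204, 201, 200, 200, 205, 212, 176, 184, 251, 242, 240, 240, 240, 239, 240]
110 [204, 204, 208, 207, 203, 203, 203, 209, 196, 214, 250, 244, 242, 241, 241, 241, 240, 241]
150 [203, 206, 208, 205, 202, 203, 205, 211, 168, 177, 254, 245, 242, 241, 241, 240, 241, 242]
190 [203, 204, 204, 204, 202, 200, 202, 191, 214, 248, 244, 242, 242, 241, 239, 239, 241, 241]
230 [201, 199, 201, 203, 200, 199, 200, 197, 223, 246, 241, 240, 239, 237, 237, 238, 238, 238]
260 [199, 198, 200, 202, 200, 201, 177, 190, 247, 242, 239, 238, 237, 237, 237, 237, 237, 238]
```

play_rows --translation '[[0,-0.02,0],[0,-0.03,0],[0,-0.03,0],[0,-0.02,0.01],[0,-0.011,0.01],[0,0,0.01],[0,0,0],[0,0,0]]' --delta_rot '[[0,0,0],[0,0,0],[0,0,0],[0,0,0],[0,0,0],[0,0,0],[0,0,0],[0,0,0]]' --grip '[0.2,0.2,0.2,0.2,0.2,0.2,0.2,0.2]'

```text
clock: 13.4
tool_pos: [0.5655, -0.0418, 0.1834]
eef_rot: [-0.005, 1.0, 0.0, 0.0]
contact_force: [0.0, -0.0, 0.6]
opening: 0.602
finger_force: 0.0
```

The gap at the plate edge is nil, and the knob agrees in both views within 2 px. I go down and grip it.

play_rows --translation '[[0,-0.001,0.02],[0,0,0.02],[0,0,0.012],[0,0,0.008],[0,0,0],[0,0,0],[0,0,0],[0,0,0],[0,0,0]]' --delta_rot '[[0,0,0],[0,0,0],[0,0,0],[0,0,0],[0,0,0],[0,0,0],[0,0,0],[0,0,0],[0,0,0]]' --grip '[0.2,0.2,0.2,0.2,-0.1,-0.4,-1,-1,-1]' --squeeze 30

```text
clock: 14.52
tool_pos: [0.5656, -0.0443, 0.1237]
eef_rot: [-0.004, 1.0, -0.0, 0.001]
contact_force: [-0.4, -0.7, 3.6]
opening: 0.278
finger_force: 30.0
```

play_rows --translation '[[0,0,-0.003],[0,0,-0.004],[0,0,-0.004],[0,0,-0.004],[0,0,-0.001],[0,0,0],[0,0,0]]' --delta_rot '[[0,0,0],[0,0,0],[0,0,0],[0,0,0],[0,0,0],[0,0,0],[0,0,0]]' --grip '[-1,-1,-1,-1,-1,-1,-1]'

```text
clock: 15.4
tool_pos: [0.5655, -0.0442, 0.1392]
eef_rot: [-0.004, 1.0, 0.0, 0.0]
contact_force: [4.0, -0.5, -7.3]
opening: 0.281
finger_force: 30.0
```

play_rows --translation '[[0,0.003,0],[0,0.005,0],[0,0.006,0],[0,0.006,0],[0,0.006,0],[0,0.004,0],[0,0,0],[0,0,0]]' --delta_rot '[[0,0,0],[0,0,0],[0,0,0],[0,0,0],[0,0,0],[0,0,0],[0,0,0],[0,0,0]]' --grip '[-1,-1,-1,-1,-1,-1,-1,-1]'

```text
clock: 16.4
tool_pos: [0.5652, -0.0138, 0.1393]
eef_rot: [-0.004, 1.0, 0.0, 0.0]
contact_force: [4.8, 0.4, -8.0]
opening: 0.277
finger_force: 30.0
```

play_rows --translation '[[0,0,0.003],[0,0,0.003],[0,0,0.003],[0,0,0.003],[0,0,0.002],[0,0,0.0015],[0,0,0],[0,0,0]]' --delta_rot '[[0,0,0],[0,0,0],[0,0,0],[0,0,0],[0,0,0],[0,0,0],[0,0,0],[0,0,0]]' --grip '[-1,-1,-1,-1,-1,-1,-1,-1]'

```text
clock: 17.4
tool_pos: [0.5652, -0.0142, 0.1239]
eef_rot: [-0.004, 1.0, 0.0, 0.0]
contact_force: [4.5, 1.3, -4.9]
opening: 0.277
finger_force: 30.0
```

play_rows --translation '[[0,0,0.0005],[0,0,0.0005],[0,0,0.0005],[0,0,0],[0,0,0]]' --delta_rot '[[0,0,0],[0,0,0],[0,0,0],[0,0,0],[0,0,0]]' --grip '[-1,-1,-1,-1,-1]'

```text
clock: 18.02
tool_pos: [0.5653, -0.0142, 0.1236]
eef_rot: [-0.004, 1.0, -0.0, 0.001]
contact_force: [1.5, 1.0, 9.3]
opening: 0.278
finger_force: 30.0
```

Run:
```python
from h import *
cm=cam("wrist");im=r.snapshot("wrist");s=cam("scene");im2=r.snapshot("scene")
cv2.imwrite("pics/f.png",np.vstack([im[:, :],cv2.resize(im2[170:285,240:440],(640,368),interpolation=3)[:200]]))
print("flush line",proj(cm,[(.5645+.09*s_,.0817+.09*s_*.0096-d,.008+.008*(d>0)) for s_ in(-1,1) for d in(0,.03)]).round(1).tolist(),"pad top",proj(cm,[(.5642+x,.0817-.034,.041) for x in(-.03,.03)]).round(1).tolist())
g=cv2.cvtColor(im,6)
for d in r.look_for("side","pad")+r.look_for("wrist","pad"):print(np.round(d["point"],3),d["confidence"])
for d in r.look_for("scene","knob"):print(np.round(d["point"],3),d["confidence"])
```

```text
flush line [[501.0, 58.8], [449.5, 57.2], [459.6, 340.9], [418.9, 349.0]] pad top [[446.2, 184.5], [433.0, 291.1]]
[ 0.558 -0.018  0.04 ] 0.88
[ 0.553 -0.005  0.039] 0.8
```

View pics/f.png

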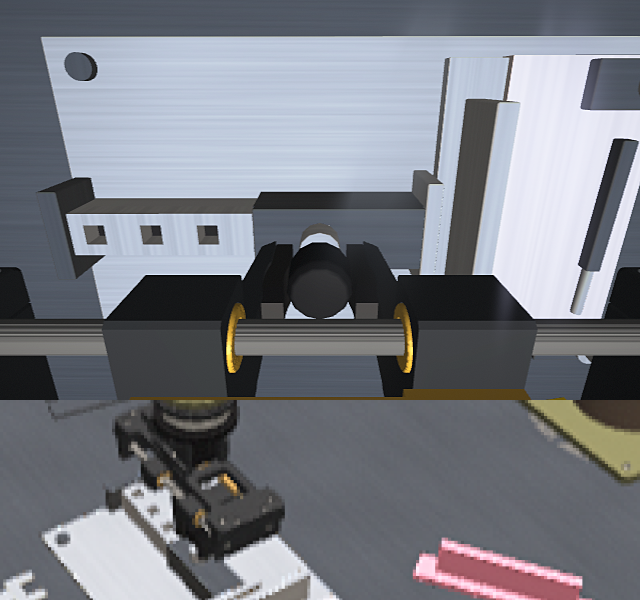

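The view now shows three free holes at (95,235), (151,235) and (208,235), where there were two, so the stop moved one hole. The pad at (428,190) stands just behind the blade. One last numeric check of the gap, comparing the dark strip with the plate face's expected width.

Run:
```python
from h import *
g=cv2.cvtColor(cv2.imread("pics/f.png")[:400],6);cm=cam("wrist")
for v in(64,75,85,95):print(v,g[v,496:518].tolist())
for s_ in(-.085,-.07):
    print([proj(cm,(.5645+s_,.0817+s_*.0096,z))[0].round(1).tolist() for z in(.008,.016,.020)])
s=r.get_state();print(s["tool_pos"],s["contact_force"],s["clock"])
```

```text
64 [196, 198, 197, 197, 194, 193, 193, 194, 194, 197, 205, 201, 152, 75, 83, 67, 168, 250, 241, 236, 236, 235]
75 [199, 199, 197, 195, 194, 194, 194, 197, 204, 214, 180, 71, 83, 74, 155, 242, 243, 238, 236, 235, 235, 235]
85 [199, 196, 194, 195, 195, 197, 201, 208, 192, 123, 78, 81, 81, 178, 248, 241, 238, 237, 236, 236, 236, 236]
95 [197, 195, 196, 196, 198, 206, 214, 182, 73, 84, 66, 158, 248, 244, 239, 237, 237, 237, 237, 237, 237, 236]
[[499.5, 68.9], [507.2, 68.3], [511.2, 67.9]]
[[495.2, 98.1], [502.5, 98.8], [506.4, 99.1]]
[ 0.56526491 -0.01421825  0.12360998] [2.38364685 0.24797001 9.56418863] 18.275
```

The dark strip is 4 px wide, exactly the 4 mm of plate face above the blade, so the straightedge is flush. The pin is seated too: pushing down is blocked at the starting knob height. Handing in.

```bash
python3 -c "
from plant import r
print(r.finish_job())"
```

```text
the job is handed in; nothing more can be done
None
```

I laid the straightedge flush and centred on the clamped plate's edge, moved the stop one hole closer with its pin fully down, and handed the job in at about 18 s still gripping the knob; no verdict came back.

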